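# Slide test of two enclosures

### The arm

A 6-joint arm with a two-finger parallel gripper is mounted at the origin on the work surface. World frame = base frame: x ahead of the robot, y to its left, z up, the work surface at z = 0. Lengths are in m, angles in degrees, forces in N, time in s.
With the tool pointing down it reaches from about 0.375 to 0.9 m from the base axis. Payload 3.1 kg.
Tool frame: the origin (TCP) lies on the centre line of the jaws, within the pads' length; the fingertips stand 22 mm ahead of it and the grasp point (between the pads) lies 3 mm ahead of it; y points along the fingers, z is the direction in which the jaws open and shut, and the axes are right-handed (so a half turn about y gives the same grasp; the last joint's range is limited). The gripper opens to 87 mm and grips with 3 to 60 N. Pads are 19 mm wide; open, the fingers measure 117 mm over their backs; the gripper's body (75 mm by 190 mm) begins 51 mm behind the grasp point.
Start: joints at [59.96, 30.224, 82.088, -0, 67.689, -10.227], TCP at [0.212, 0.588, 0.245] pointing down, gripper open.
Joint ranges: [-176.69, 176.69], [-43.24, 126.21], [12.49, 139.97], [-82, 262], [0, 151.66], [-163.58, 163.58]. Speed limits (degrees/s): [159.86, 159.86, 180, 180, 180, 180].

### API

Orientations are given as a 3x3 rotation matrix whose columns are the frame's x, y, z axes.
In Python, from rig import bot gives the robot as it stands.
- The arm moves only by the tool jog_arm, never from a script. Its argument "motion" is one flat list of numbers, 6 for each row, row after row: the shift along the tool's x, y, z in mm, then the turn, a rotation vector about the tool's x, y, z in degrees. A call has 1 to 20 rows; each row is the pose to reach, as a shift and turn from the pose commanded when the call began, along the tool's axes at that moment; what a row does not reach only later rows make up. A row lasts 1/8 s, in which the tool goes at most 62.5 mm and 10.7 degrees, less where a joint would pass 70% of its speed; a pose out of reach is approached as far as the arm can. A call with a gripper value outside its range is refused whole. "gripper" is the opening, from 0 (shut) to 1 (fully open), set as the call begins (left out, the last holds). The fingers move at their own pace and stop on an object; the grip force is fixed at half the most. Time passes only in rows, so rows that repeat a pose let the fingers close. It gives the time, the measured TCP pose, the force and the opening at its end, in the units of the state.
- bot.read_state(): the state, without advancing time (a new reading comes with each control period).
- bot.capture(name): name is "side" or "top"; returns (picture, depth): 384x512x3 uint8, red, green, blue; 384x512 float32, m along the optical axis (not along the pixel's ray), 0 where there is no reading.
- bot.get_calibration(name): a dict with "mtx" (3x3 intrinsics, pixels), "pose" (4x4, takes a point from camera to world coordinates). Camera axes: x right, y up, looking along -z (the intrinsics and any distortion apply to the point x, -y, -z); pixel columns grow to the right and rows downward; lengths in m; the calibration is good to about 2 mm. A picture is of the moment at which its call begins. get_calibration takes no time and is no camera call.
- bot.hand_in(): hands the job in, once; it reports no verdict.
The state is a dict: "time_s": time; "joint_positions": joint angles; "qvel": joint speeds; "tau": joint torques, N m; "position": TCP position; "tcp_rot": TCP orientation; "force": force on the tool from outside, world axes, zero at the start; "moment": the same for the moment, N m; "opening": opening from 0.0 (shut) to 1.0 (fully open).
Only numpy, scipy, OpenCV 4.12 (cv2) and the standard library are available. Lean on these libraries where they do the work, as an engineer would, in place of code of your own. Each camera call takes 0.05 s, during which the arm holds its last target.

### The job

Find out which of the two small finned, footed enclosures has feet that grip: set one, then the other, on the test ramp above the white line and let go, and leave both on the ramp until you have seen which slides and which holds. Leave the one that slid lying by the rubber stop at the foot, and set the one that held on its feet in the shallow blue tray.

Things in the scene. Friction and masses are not known exactly. Their poses are not given: they have to be found in the camera images.
- unit_1_center (a point): one of two identical aluminium enclosures, 50 x 80 x 36 mm high, 0.16 kg, finned top, four dark feet 4 mm high. One of the two has smooth feet that slide on the ramp, the other has feet that hold; they look alike and either may be this one. This point is its centre, half-way up; x across its 50 mm width, y along its 80 mm length, z up
- unit_2_center (a point): one of two identical aluminium enclosures, 50 x 80 x 36 mm high, 0.16 kg, finned top, four dark feet 4 mm high. One of the two has smooth feet that slide on the ramp, the other has feet that hold; they look alike and either may be this one. This point is its centre, half-way up; x across its 50 mm width, y along its 80 mm length, z up
- ramp: fixed test ramp: dark grey board 212 mm wide, 280 mm long along the slope, tilted 22 degrees. Origin on the table under the board's middle; z up, y level and pointing uphill, x level across. Two lanes, each 98 mm wide, centred at x = -50 and +50 mm, parted by a dark rib 5 mm high; side rims 9 mm high. The top edge is 122 mm above the table
- ramp_mid (a point): middle of the ramp board's upper surface, 70 mm above the table, on the rib between the lanes; same axes as the ramp. The white line crosses the board 30 mm up the slope from here, the top edge is 140 mm up the slope
- ramp_stop (a point): middle of the uphill face of the rubber stop at the ramp's foot, at the board's surface, 128 mm down the slope from the middle; the stop is 25 mm high. A unit with smooth feet slides by itself once let go and lies against the stop within about a second; the other stays where it is put
- tray: fixed shallow blue tray, open on top, 180 mm (its x) x 140 mm (its y), 24 mm high, walls and floor 5 mm thick. Origin at the centre of its underside, z up
Things that resemble listed ones, but are neither listed nor needed, are in the scene too. Leave any brown look-alike of the part that bears unit_2_center alone. What is shaped like the part that bears unit_1_center but pink is not meant.

How it is judged (in metres and radians):
On the way, in this order (a step that is already met when the one before it is completed fails the run):
1. an enclosure set on the upper part of the ramp and let go slides freely down past the middle (((x of unit_1_center in the frame of ramp between -0.095 and 0.095 m and angle between the z axis of unit_1 and the z axis of ramp, either way round between 0.25 and 0.52 rad and contact force between unit_1 and the fingers below 0.05 N and y of unit_1_center in the frame of ramp between -0.05 and 0.02 m and linear speed of unit_1 above 0.12 m/s) or (x of unit_2_center in the frame of ramp between -0.095 and 0.095 m and angle between the z axis of unit_2 and the z axis of ramp, either way round between 0.25 and 0.52 rad and contact force between unit_2 and the fingers below 0.05 N and y of unit_2_center in the frame of ramp between -0.05 and 0.02 m and linear speed of unit_2 above 0.12 m/s))).
2. one enclosure rests at the stop while the other, let go, holds still on the upper part of the ramp (((x of unit_1_center in the frame of ramp between -0.095 and 0.095 m and angle between the z axis of unit_1 and the z axis of ramp, either way round between 0.25 and 0.52 rad and linear speed of each of unit_1, unit_2 below 0.02 m/s and y of unit_1_center in the frame of ramp between -0.115 and -0.065 m and z of unit_1_center in the frame of ramp between 0.035 and 0.075 m and x of unit_2_center in the frame of ramp between -0.095 and 0.095 m and angle between the z axis of unit_2 and the z axis of ramp, either way round between 0.25 and 0.52 rad and contact force between unit_2 and the fingers below 0.05 N and y of unit_2_center in the frame of ramp above 0.02 m) or (x of unit_2_center in the frame of ramp between -0.095 and 0.095 m and angle between the z axis of unit_2 and the z axis of ramp, either way round between 0.25 and 0.52 rad and linear speed of each of unit_2, unit_1 below 0.02 m/s and y of unit_2_center in the frame of ramp between -0.115 and -0.065 m and z of unit_2_center in the frame of ramp between 0.035 and 0.075 m and x of unit_1_center in the frame of ramp between -0.095 and 0.095 m and angle between the z axis of unit_1 and the z axis of ramp, either way round between 0.25 and 0.52 rad and contact force between unit_1 and the fingers below 0.05 N and y of unit_1_center in the frame of ramp above 0.02 m))), for 0.4 s.
At the end, for the whole second after the job is handed in: The enclosure that held stands at rest on its feet inside the blue tray (level within 8 degrees, down on its floor within 9 mm). The one that slid lies at rest and flat on the slope (within 7 degrees) at the foot of the ramp, within 25 mm of the rubber stop (((x of unit_1_center in the frame of ramp between -0.095 and 0.095 m and angle between the z axis of unit_1 and the z axis of ramp, either way round between 0.25 and 0.52 rad and linear speed of each of unit_1, unit_2 below 0.02 m/s and y of unit_1_center in the frame of ramp between -0.115 and -0.065 m and z of unit_1_center in the frame of ramp between 0.035 and 0.075 m and x of unit_2_center in the frame of tray between -0.075 and 0.075 m and y of unit_2_center in the frame of tray between -0.055 and 0.055 m and height (world z) of unit_2_center between 0.017 and 0.032 m and angle between unit_2_center's own z axis and vertical below 0.15 rad) or (x of unit_2_center in the frame of ramp between -0.095 and 0.095 m and angle between the z axis of unit_2 and the z axis of ramp, either way round between 0.25 and 0.52 rad and linear speed of each of unit_2, unit_1 below 0.02 m/s and y of unit_2_center in the frame of ramp between -0.115 and -0.065 m and z of unit_2_center in the frame of ramp between 0.035 and 0.075 m and x of unit_1_center in the frame of tray between -0.075 and 0.075 m and y of unit_1_center in the frame of tray between -0.055 and 0.055 m and height (world z) of unit_1_center between 0.017 and 0.032 m and angle between unit_1_center's own z axis and vertical below 0.15 rad))); the robot touches nothing.
It also fails if it takes over 72 s, if anything falls off the work surface, if the arm or the gripper's body presses on something with over 40 N, if the wrist force passes 120 N, or if a joint passes its speed limit or range.

## Working session

There is one attempt and no reset: what is moved stays moved. The work goes in short steps, Python scripts to look and compute and a tool call to move; the robot and the scene stay as the last step left them, time stands still between calls to the robot, and variables do not carry over. Pictures are saved under pics/ and viewed, and the job is handed in when it is done.

Besides the shell and the picture viewer there is one more tool, called after "Call:" as name(argument=value, ...) on one line, values as JSON. jog_arm: Moves the arm, as the interface text tells. Its arguments: {"type":"object","properties":{"motion":{"type":"array","items":{"type":"number"}},"gripper":{"type":"number"}},"required":["motion"]}

```bash
ls; mkdir -p pics
cat > h.py <<'E'
import numpy as np, cv2
from rig import bot
def cap(n,f):
    im,d=bot.capture(n); cv2.imwrite(f'pics/{f}.png',cv2.cvtColor(im,cv2.COLOR_RGB2BGR)); np.savez(f'{f}.npz',im=im,d=d); return im,d
def pts(n,d):
    c=bot.get_calibration(n);K=c['mtx'];P=np.array(c['pose'])
    v,u=np.mgrid[:384,:512]
    p=np.stack([(u-K[0][2])/K[0][0]*d,-(v-K[1][2])/K[1][1]*d,-d],-1)
    return p@P[:3,:3].T+P[:3,3]
E
python3 - <<'E'
from h import *
s=bot.read_state();print(s)
for n in('top','side'):
    im,d=cap(n,n+'0');print(bot.get_calibration(n))
    cv2.imwrite(f'pics/{n}0.png',cv2.resize(cv2.cvtColor(im,cv2.COLOR_RGB2BGR),(800,600)))
E
```

```text
pics
{'time_s': 0.0, 'joint_positions': array([ 5.99603111e+01,  3.02773598e+01,  8.21584455e+01,  8.49050462e-04,
        6.76868874e+01, -1.02280619e+01]), 'qvel': array([ 0.12533841,  0.00638569,  0.07419298,  0.05901034, -0.0275656 ,
        0.02900273]), 'tau': array([-4.25213211e-04, -4.40044641e+01, -1.76589811e+01,  6.34526485e-02,
        5.83266187e-02, -1.68127090e-04]), 'position': array([0.21145471, 0.58740689, 0.24357736]), 'tcp_rot': array([[ 9.40809885e-01, -1.08384766e-03,  3.38933012e-01],
       [-3.38934516e-01, -1.84689425e-03,  9.40808154e-01],
       [-3.93719287e-04, -9.99997707e-01, -2.10492975e-03]]), 'force': array([ 0.55264541, -0.31695267,  0.24737505]), 'moment': array([-0.04735959,  0.0513568 , -0.04516094]), 'opening': 1.0026679101322926}
{'mtx': array([[497.43373214,   0.        , 256.45473292],
       [  0.        , 497.43373214, 185.75346238],
       [  0.        ,   0.        ,   1.        ]]), 'pose': array([[-0.0180126 ,  0.993166  , -0.11531198,  0.36414577],
       [-0.99983595, -0.0176731 ,  0.00396594,  0.01610852],
       [ 0.00190092,  0.1153645 ,  0.99332141,  1.39665357],
       [ 0.        ,  0.        ,  0.        ,  1.        ]])}
{'mtx': array([[426.54279456,   0.        , 244.40926463],
       [  0.        , 426.54279456, 182.58880603],
       [  0.        ,   0.        ,   1.        ]]), 'pose': array([[ 0.93029838,  0.26062474, -0.25810785,  0.19735625],
       [-0.36619139,  0.61926105, -0.69456434, -0.80741685],
       [-0.02118451,  0.74066896,  0.67153608,  0.88805384],
       [ 0.        ,  0.        ,  0.        ,  1.        ]])}
```

View pics/top0.png

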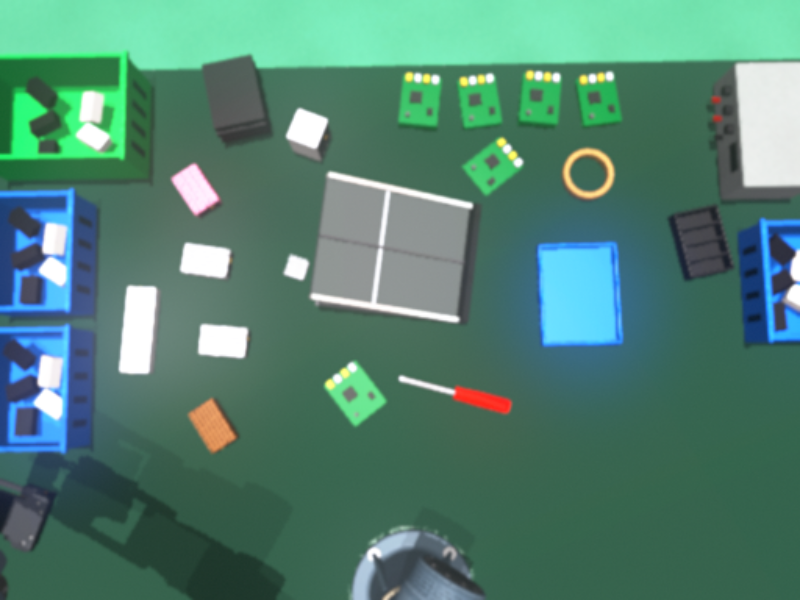

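View pics/side0.png

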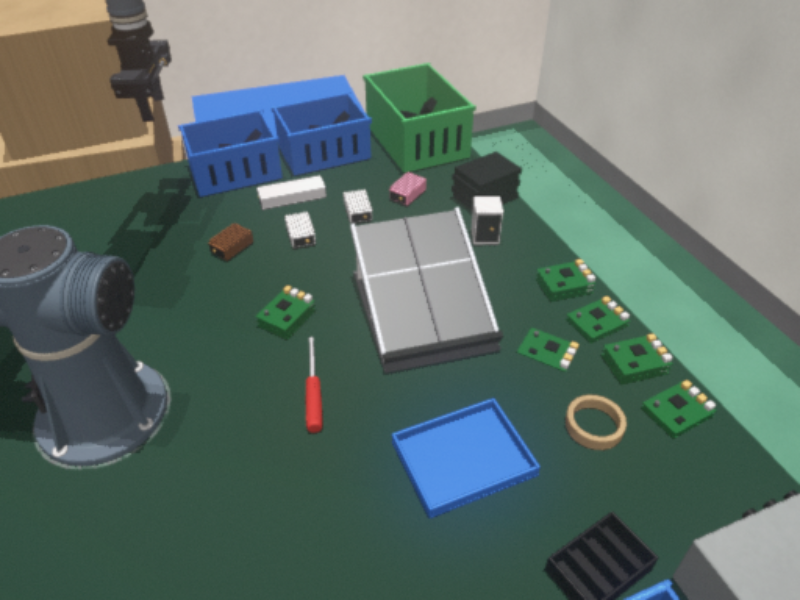

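Candidates in the top view (800x600): white finned boxes at (205,261) and (223,341). Look-alikes are pink (195,190), brown (212,426), a long white bar (138,330), a white cube (297,266) and a white tall box (307,133). I choose the two white finned ones and will check them in a crop while measuring.

Run:
```python
from h import *
z=np.load('top0.npz');im,d=z['im'],z['d'];P=pts('top',d)
cv2.imwrite('pics/crop0.png',cv2.resize(cv2.cvtColor(im[145:240,60:310],cv2.COLOR_RGB2BGR),(790,300),interpolation=cv2.INTER_CUBIC))
def at(u,v): return P[v-2:v+3,u-2:u+3].reshape(-1,3).mean(0).round(4)
f=0.64
for n,(u,v) in dict(A=(205,261),B=(223,341),pink=(195,190)).items(): print(n,at(int(u*f),int(v*f)))
# units: fit
for n,(u,v) in dict(A=(131,167),B=(143,218)).items():
    w=np.zeros(d.shape,bool);w[v-22:v+23,u-26:u+27]=1
    for lo,hi in((.026,.045),(.031,.045)):
        m=w&(P[...,2]>lo)&(P[...,2]<hi); q=P[m]
        r=cv2.minAreaRect((q[:,:2]*1000).astype(np.float32)); print(n,m.sum(),r,np.median(q[:,2]),q.mean(0))
# tray
hsv=cv2.cvtColor(im,cv2.COLOR_RGB2HSV)
w=np.zeros(d.shape,bool);w[145:230,335:408]=1
m=w&(hsv[...,0]>98)&(hsv[...,0]<115)&(hsv[...,1]>150)&(hsv[...,2]>120)&(P[...,2]>.017)
print('tray',m.sum(),cv2.minAreaRect((P[m][:,:2]*1000).astype(np.float32)),np.median(P[m][:,2]))
print('floor',at(371,188),at(360,175),at(385,210),'table',at(320,120))
# ramp plane
w=np.zeros(d.shape,bool);w[125:195,215:290]=1
m=w&(P[...,2]>.02)&(hsv[...,2]<160)&(hsv[...,2]>90); q=P[m]
A=np.c_[q[:,:2],np.ones(len(q))];c=np.linalg.lstsq(A,q[:,2],rcond=None)[0]
for _ in range(5):
    r=q[:,2]-A@c; k=abs(r)<.006; c=np.linalg.lstsq(A[k],q[k,2],rcond=None)[0]
print('plane',c,np.degrees(np.arctan(np.hypot(*c[:2]))),'uphill az',np.degrees(np.arctan2(c[1],c[0])),k.sum(),len(q))
for u,v in((331,175),(472,206),(459,319),(313,298),(382,246),(388,190),(376,303)): print((u,v),P[round(v*f),round(u*f)].round(4))
```

```text
A [0.5807 0.3569 0.0345]
B [0.4359 0.3131 0.0887]
pink [0.7113 0.378  0.0341]
A 521 ((583.4171752929688, 357.22906494140625), (81.34777069091797, 50.192047119140625), 80.93002319335938) 0.034234911773528554 [0.58296561 0.35625175 0.03419695]
A 424 ((583.2144775390625, 356.6496276855469), (79.99922180175781, 49.84416961669922), 81.42234802246094) 0.03523814848605766 [0.5831671  0.35711526 0.03532958]
B 537 ((440.4688720703125, 324.8524475097656), (82.03888702392578, 50.01960372924805), 84.56510162353516) 0.034008969637558284 [0.44024862 0.32424255 0.03405393]
B 430 ((440.2664794921875, 324.5868225097656), (80.4911117553711, 49.66695022583008), 84.56510162353516) 0.035209198613628145 [0.44012357 0.32444286 0.03520537]
tray 484 ((493.7503967285156, -178.0886993408203), (197.20323181152344, 423.2617492675781), 8.737184524536133) 0.023600859188994683
floor [ 0.5135 -0.3116  0.0063] [ 0.5511 -0.2824  0.0049] [ 0.4509 -0.3482  0.0055] table [ 0.7127 -0.1751  0.0016]
plane [0.05913367 0.39876714 0.0290969 ] 21.95573362035633 uphill az 81.56500923290817 4494 4712
(331, 175) [0.708  0.1238 0.1259]
(472, 206) [ 0.6717 -0.1195  0.0316]
(459, 319) [ 0.4699 -0.0913  0.0363]
(313, 298) [0.5136 0.1695 0.0053]
(382, 246) [0.5935 0.0427 0.0898]
(388, 190) [0.6901 0.0305 0.0836]
(376, 303) [0.4952 0.0522 0.0845]
```

View pics/crop0.png

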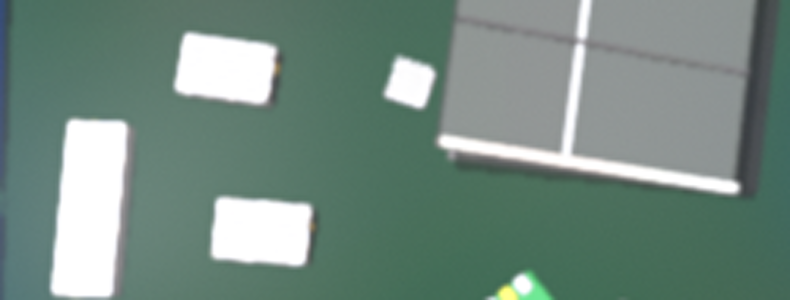

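```bash
cat >> h.py <<'E'
from scipy.spatial.transform import Rotation as Ro
MID=np.array([.589,.0155,.0704]);AZ=np.radians(81.57);TH=np.radians(22)
U=np.array([np.cos(AZ),np.sin(AZ),0]);X=np.array([U[1],-U[0],0])
S=U*np.cos(TH)+np.array([0,0,np.sin(TH)]);N=np.cross(X,S)
def rot(y,zj): # tool y dir, jaw dir
    y=np.array(y,float);y/=np.linalg.norm(y);z=np.array(zj,float);z-=y*(z@y);z/=np.linalg.norm(z);return np.c_[np.cross(y,z),y,z]
def down(azj): a=np.radians(azj);return rot([0,0,-1],[np.cos(a),np.sin(a),0])
RR=rot(-N,X)
def ramp(lane,s,h): return MID+lane*X+s*S+h*N
def go(*wps):
    st=bot.read_state();p,R=st['position'],st['tcp_rot']
    for q,T in wps:
        v=R.T@(np.array(q)-p)*1000;w=Ro.from_matrix(R.T@T).as_rotvec(degrees=True)
        print('shift',v.round(1),'turn',w.round(1),'dist',np.linalg.norm(v).round(),'ang',np.linalg.norm(w).round(1))
E
python3 - <<'E'
from h import *
z=np.load('top0.npz');im,d=z['im'],z['d'];P=pts('top',d)
w=np.zeros(d.shape,bool);w[150:225,340:402]=1
m=w&(P[...,2]>.018)&(P[...,2]<.03)
q=P[m];print('tray',m.sum(),cv2.minAreaRect((q[:,:2]*1000).astype(np.float32)))
# white line and rim positions in ramp coords
hsv=cv2.cvtColor(im,cv2.COLOR_RGB2HSV)
w=np.zeros(d.shape,bool);w[108:208,200:305]=1
wm=w&(im.min(-1)>200);Q=P[wm]-MID;Q=np.c_[Q@X,Q@S,Q@N]*1000
l=abs(Q[:,0])<85;k=l&(abs(Q[:,1]-30)<20)
print('line',np.polyfit(Q[k,0],Q[k,1],1),k.sum())
for s in(1,-1):
    k=(s*Q[:,0]>90)&(s*Q[:,0]<125)&(abs(Q[:,2])<20); print('rim',np.polyfit(Q[k,1],Q[k,0],1),Q[k,1].min(),Q[k,1].max())
go(([.5832,.357,.12],down(-8.6)),([.5832,.357,.033],down(-8.6)))
E
```

```text
tray 461 ((514.0135498046875, -306.89166259765625), (180.7953643798828, 141.63861083984375), 0.5945214629173279)
line [4.62847223e-03 3.17073555e+01] 198
rim [-7.18793161e-03  1.02123473e+02] -127.61706606357632 142.4404635008343
rim [-5.70174714e-03 -1.02018599e+02] -126.6864388695198 140.12638317984394
shift [427.9 123.7 -90.6] turn [ 0.1 78.8  0.1] dist 455.0 ang 78.8
shift [427.9 210.7 -90.5] turn [ 0.1 78.8  0.1] dist 485.0 ang 78.8
```

Call:
jog_arm(motion=[428,124,-90.5,0,79,0,428,124,-90.5,0,79,0,428,124,-90.5,0,79,0,428,124,-90.5,0,79,0,428,124,-90.5,0,79,0,428,124,-90.5,0,79,0,428,124,-90.5,0,79,0,428,124,-90.5,0,79,0,428,124,-90.5,0,79,0,428,124,-90.5,0,79,0,428,124,-90.5,0,79,0], gripper=1)

```text
time_s: 1.48
position: [0.5826, 0.3589, 0.121]
tcp_rot: [[-0.151, -0.0, 0.989], [-0.989, 0.0, -0.151], [-0.0, -1.0, -0.0]]
force: [0.4, -0.2, -0.2]
opening: 1.002
```

Run:
```python
from h import *
cap('side','side1');go(([.5832,.357,.12],down(-8.6)),([.5832,.357,.032],down(-8.6)))
im=cv2.imread('pics/side1.png')[70:190,130:350];cv2.imwrite('pics/side1c.png',cv2.resize(im,None,fx=3.5,fy=3.5))
```

```text
shift [1.8 1.  0.8] turn [-0.  -0.1 -0. ] dist 2.0 ang 0.1
shift [ 1.8 89.   0.8] turn [-0.  -0.1 -0. ] dist 89.0 ang 0.1
```

View pics/side1c.png

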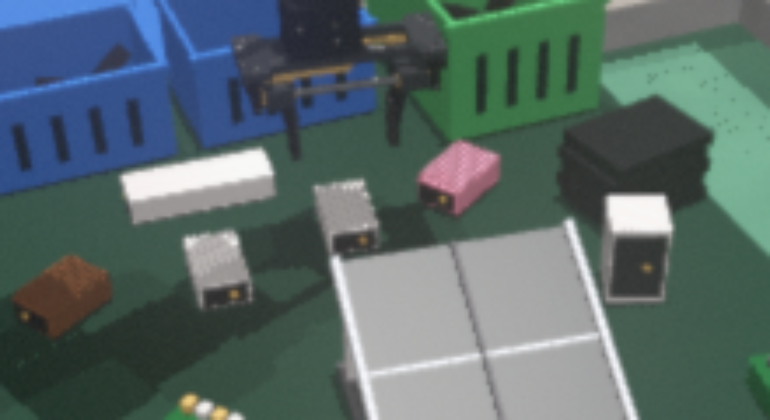

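The crop shows finned grey units at (347,215) and (218,270), with the pink, brown and plain white boxes clearly different. The gripper straddles the first unit.

Call:
jog_arm(motion=[2,40,1,0,0,0,2,75,1,0,0,0,2,89,1,0,0,0,2,89,1,0,0,0])

```text
time_s: 2.02
position: [0.5837, 0.356, 0.031]
tcp_rot: [[-0.152, -0.001, 0.988], [-0.988, -0.001, -0.152], [0.001, -1.0, -0.001]]
force: [-0.1, -0.1, 0.2]
opening: 0.998
```

Call:
jog_arm(motion=[0,0,0,0,0,0,0,0,0,0,0,0,0,0,0,0,0,0,0,0,0,0,0,0,0,0,0,0,0,0], gripper=0)

```text
time_s: 2.65
position: [0.5844, 0.3557, 0.0318]
tcp_rot: [[-0.153, -0.0, 0.988], [-0.988, 0.0, -0.153], [-0.0, -1.0, -0.0]]
force: [-0.9, -0.1, 1.4]
opening: 0.571
```

Run:
```python
from h import *
s=bot.read_state();print(s['position'],s['opening'],s['force'])
h=34
go(([.583,.357,.23],down(-8.4)),(ramp(.05,80,0)*0+ramp(.05,.08,.09),RR),(ramp(.05,.08,.036),RR))
```

```text
[0.58437471 0.35566183 0.0318364 ] 0.5711269772432436 [-0.90630442 -0.10002842  1.38647183]
shift [  -1.1 -198.2   -1.6] turn [ 0.  -0.4 -0. ] dist 198.0 ang 0.4
shift [ 294.6 -152.   106.4] turn [-0.1 -0.4 22. ] dist 348.0 ang 22.0
shift [ 274.4 -101.9  106.3] turn [-0.1 -0.4 22. ] dist 311.0 ang 22.0
```

Call:
jog_arm(motion=[0,-50,0,0,0,0,0,-105,0,0,0,0,0,-160,0,0,0,0,0,-200,0,0,0,0,60,-200,20,0,0,5,120,-200,40,0,0,12,180,-190,65,0,0,18,240,-170,90,0,0,22,295,-152,106.5,0,-0.4,22,295,-152,106.5,0,-0.4,22,295,-152,106.5,0,-0.4,295,-152,106.5,0,-0.4,22,22])

```text
time_s: 4.15
position: [0.6446, 0.1026, 0.1564]
tcp_rot: [[-0.305, 0.073, 0.95], [-0.912, 0.266, -0.313], [-0.275, -0.961, -0.015]]
force: [-0.0, 1.5, -1.7]
opening: 0.572
```

My last two rows were mistyped, with the numbers shifted by one place. The per-row limits kept the error small and the force shows no contact. I'll recompute from the present pose.

Run:
```python
from h import *
cap('side','side2')
im=cv2.imread('pics/side2.png')[60:240,190:350];cv2.imwrite('pics/side2c.png',cv2.resize(im,None,fx=3,fy=3))
s=bot.read_state();print(s['position'],s['qvel'].round(1),s['joint_positions'].round(1))
go((ramp(.05,.08,.09),RR),(ramp(.05,.08,.036),RR))
```

```text
[0.63607914 0.10984142 0.14990224] [ -1.    0.7   3.6  -9.2  10.1 -11.1] [-7.4 37.4 87.8 19.9 55.3 -0.2]
shift [ 44.  -49.1  26. ] turn [ -1.3 -10.    5.6] dist 71.0 ang 11.6
shift [38.8  4.7 24.4] turn [ -1.3 -10.    5.6] dist 46.0 ang 11.6
```

View pics/side2c.png

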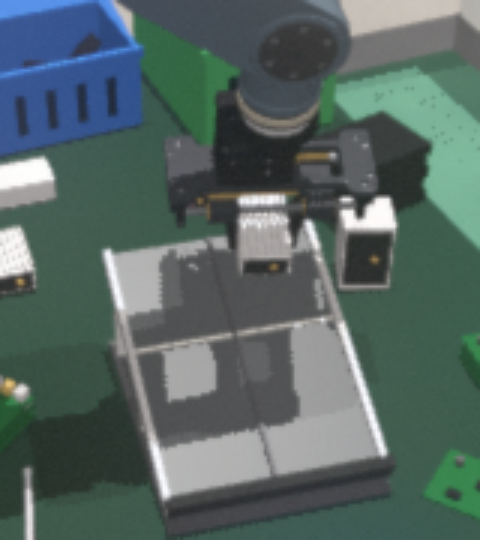

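Call:
jog_arm(motion=[0,-30,0,0,0,0,44,-49,26,-1.3,-10,5.6,44,-49,26,-1.3,-10,5.6,44,-49,26,-1.3,-10,5.6,44,-49,26,-1.3,-10,5.6])

```text
time_s: 4.82
position: [0.6478, 0.0423, 0.1872]
tcp_rot: [[-0.127, 0.059, 0.99], [-0.921, 0.363, -0.14], [-0.368, -0.93, 0.008]]
force: [-0.1, 0.0, -0.9]
opening: 0.569
```

Run:
```python
from h import *
z=np.load('top0.npz');P=pts('top',z['d']);print('box',P[75:100,188:206,2].max(),P[83,196])
go((ramp(.05,.08,.09),RR),(ramp(.05,.08,.036),RR),(ramp(.05,.08,.033),RR))
```

```text
box 0.09345650277325435 [0.80097406 0.17030743 0.08379647]
shift [-3.7  5.1 -4.2] turn [-0.3  0.5  0.4] dist 8.0 ang 0.7
shift [-4.1 59.1 -4.5] turn [-0.3  0.5  0.4] dist 59.0 ang 0.7
shift [-4.2 62.1 -4.5] turn [-0.3  0.5  0.4] dist 62.0 ang 0.7
```

Call:
jog_arm(motion=[-4,25,-4.5,-0.3,0.5,0.4,-4,48,-4.5,-0.3,0.5,0.4,-4,60,-4.5,-0.3,0.5,0.4,-4,60,-4.5,-0.3,0.5,0.4])

```text
time_s: 5.32
position: [0.6474, 0.0682, 0.1322]
tcp_rot: [[-0.136, 0.054, 0.989], [-0.917, 0.37, -0.146], [-0.374, -0.927, -0.001]]
force: [0.5, 0.5, -2.1]
opening: 0.572
```

Run:
```python
from h import *
s=bot.read_state();print(s['position'],s['force'])
go((ramp(.05,.08,.032),RR))
```

```text
[0.64744161 0.06817791 0.13219601] [ 0.47798558  0.53586165 -2.12149594]
shift [-0.6  2.6 -0.1] turn [0.1 0.  0. ] dist 3.0 ang 0.1
```

Ease down until contact shows.

Call:
jog_arm(motion=[0,2,0,0,0,0,0,2.5,0,0,0,0,0,2.5,0,0,0,0])

```text
time_s: 5.7
position: [0.6487, 0.0675, 0.1312]
tcp_rot: [[-0.136, 0.057, 0.989], [-0.917, 0.37, -0.148], [-0.374, -0.927, 0.002]]
force: [-0.7, -0.1, -1.0]
opening: 0.567
```

Call:
jog_arm(motion=[0,1.5,0,0,0,0,0,2.5,0,0,0,0,0,2.5,0,0,0,0])

```text
time_s: 6.08
position: [0.6485, 0.0686, 0.1286]
tcp_rot: [[-0.136, 0.056, 0.989], [-0.917, 0.37, -0.147], [-0.374, -0.927, 0.001]]
force: [-1.1, -2.2, 0.0]
opening: 0.571
```

Call:
jog_arm(motion=[0,1,0,0,0,0,0,1,0,0,0,0])

```text
time_s: 6.32
position: [0.6485, 0.0686, 0.1285]
tcp_rot: [[-0.136, 0.056, 0.989], [-0.917, 0.37, -0.147], [-0.374, -0.927, 0.001]]
force: [-1.9, -3.4, 7.2]
opening: 0.574
```

Firm contact (7 N). Let go, opening only within the lane.

Call:
jog_arm(motion=[0,0,0,0,0,0,0,0,0,0,0,0,0,0,0,0,0,0,0,0,0,0,0,0], gripper=0.74)

```text
time_s: 6.82
position: [0.6485, 0.0693, 0.1272]
tcp_rot: [[-0.136, 0.056, 0.989], [-0.917, 0.37, -0.147], [-0.374, -0.927, 0.001]]
force: [-0.1, 0.1, 0.3]
opening: 0.734
```

Call:
jog_arm(motion=[0,-30,0,0,0,0,0,-70,0,0,0,0,0,-110,0,0,0,0,0,-110,0,0,0,0])

```text
time_s: 7.32
position: [0.6445, 0.027, 0.2328]
tcp_rot: [[-0.135, 0.063, 0.989], [-0.918, 0.368, -0.149], [-0.373, -0.928, 0.009]]
force: [0.2, -0.7, -0.7]
opening: 0.741
```

Run:
```python
from h import *
cap('side','side3')
im=cv2.imread('pics/side3.png')[60:240,190:350];cv2.imwrite('pics/side3c.png',cv2.resize(im,None,fx=3,fy=3))
go(([.5,.26,.24],down(-8.4)),([.4402,.3247,.12],down(-5.4)),([.4402,.3247,.032],down(-5.4)))
```

```text
shift [-197.1   68.6 -175.8] turn [ -0.3  -0.1 -21.9] dist 273.0 ang 21.9
shift [-203.5  200.2 -245. ] turn [ -0.8  -3.  -21.9] dist 376.0 ang 22.2
shift [-170.6  281.9 -245.4] turn [ -0.8  -3.  -21.9] dist 411.0 ang 22.2
```

View pics/side3c.png

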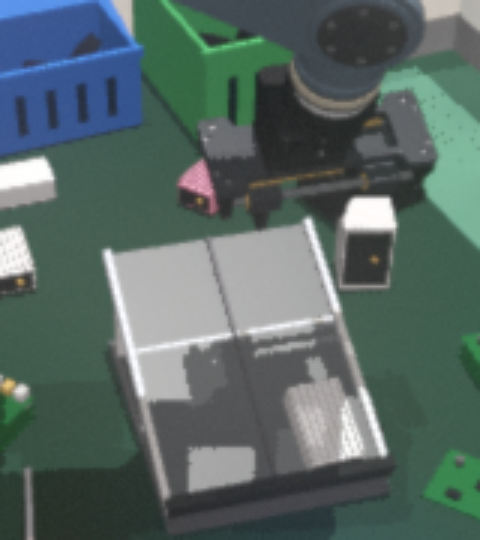

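Unit A slid: it lies at the stop, crop (325,420). Now the second unit.

Call:
jog_arm(motion=[-40,10,-30,0,0,-4,-90,30,-80,0,0,-10,-145,50,-125,0,0,-16,-197,69,-176,0,0,-22,-197,69,-176,0,0,-22,-203,130,-215,-0.8,-3,-22,-203,200,-245,-0.8,-3,-22,-203,200,-245,-0.8,-3,-22,-203,200,-245,-0.8,-3,-22,-203,200,-245,-0.8,-3,-22], gripper=1)

```text
time_s: 8.62
position: [0.4394, 0.3247, 0.1197]
tcp_rot: [[-0.094, -0.002, 0.996], [-0.996, -0.0, -0.094], [0.0, -1.0, -0.002]]
force: [0.2, -0.4, 0.1]
opening: 1.004
```

Run:
```python
from h import *
im,d=cap('top','top4');P=pts('top',d)
m=np.zeros(d.shape,bool);m[110:205,235:310]=1
Q=(P-MID);Q=np.stack([Q@X,Q@S,Q@N],-1)*1000
m&=(Q[...,2]>25)&(Q[...,2]<45);q=Q[m];print(m.sum(),cv2.minAreaRect(q[:,:2].astype(np.float32)),np.median(q[:,2]))
go(([.4402,.3247,.032],down(-5.4)))
```

```text
634 ((0.9577407836914062, -90.03837585449219), (207.2664794921875, 94.62718200683594), 0.4182606339454651) 32.019457691751555
shift [ 0.  88.3  0.3] turn [ 0.1 -0.  -0. ] dist 88.0 ang 0.1
```

Call:
jog_arm(motion=[0,40,0,0,0,0,0,75,0,0,0,0,0,88,0,0,0,0,0,88,0,0,0,0])

```text
time_s: 9.18
position: [0.4393, 0.3244, 0.0318]
tcp_rot: [[-0.095, -0.003, 0.995], [-0.995, -0.0, -0.095], [0.001, -1.0, -0.003]]
force: [-0.2, 0.3, -0.6]
opening: 0.994
```

Call:
jog_arm(motion=[0,0,0,0,0,0,0,0,0,0,0,0,0,0,0,0,0,0,0,0,0,0,0,0,0,0,0,0,0,0], gripper=0)

```text
time_s: 9.8
position: [0.438, 0.3247, 0.0319]
tcp_rot: [[-0.094, -0.004, 0.996], [-0.996, -0.001, -0.094], [0.001, -1.0, -0.004]]
force: [-0.8, 0.5, 3.4]
opening: 0.575
```

Run:
```python
from h import *
s=bot.read_state();print(s['position'],s['opening'],s['force'])
go(([.44,.3247,.23],down(-5.4)),(ramp(-.05,.08,.10),RR))
```

```text
[0.4380057  0.3246604  0.03186415] 0.5747370776085358 [-0.77587623  0.51034024  3.41665998]
shift [-1.000e-01 -1.981e+02  1.200e+00] turn [ 0.2 -0.   0.1] dist 198.0 ang 0.2
shift [ 254.4 -161.5  130.8] turn [ 0.8  2.9 22.1] dist 329.0 ang 22.3
```

Call:
jog_arm(motion=[0,-50,0,0,0,0,0,-105,0,0,0,0,0,-160,0,0,0,0,0,-200,0,0,0,0,50,-200,25,0,1,5,100,-200,50,0,2,12,150,-195,78,0,3,18,205,-180,105,0.8,3,22,254,-162,131,0.8,3,22,254,-162,131,0.8,3,22,254,-162,131,0.8,3,22,254,-162,131,0.8,3,22])

```text
time_s: 11.3
position: [0.5447, 0.061, 0.1936]
tcp_rot: [[-0.135, 0.055, 0.989], [-0.918, 0.37, -0.145], [-0.374, -0.927, 0.0]]
force: [0.1, -0.6, -2.8]
opening: 0.57
```

Run:
```python
from h import *
print(bot.read_state()['qvel'].round(1));go((ramp(-.05,.08,.036),RR),(ramp(-.05,.08,.031),RR))
```

```text
[ 0.4 -0.4 -0.1  0.1 -0.1 -0.1]
shift [ 1.8 63.8  0.5] turn [0.  0.1 0. ] dist 64.0 ang 0.1
shift [ 1.8 68.8  0.5] turn [0.  0.1 0. ] dist 69.0 ang 0.1
```

Call:
jog_arm(motion=[2,30,0.5,0,0,0,2,55,0.5,0,0,0,2,65,0.5,0,0,0,2,68,0.5,0,0,0,2,68,0.5,0,0,0])

```text
time_s: 11.92
position: [0.5501, 0.083, 0.1302]
tcp_rot: [[-0.135, 0.057, 0.989], [-0.918, 0.37, -0.147], [-0.374, -0.927, 0.002]]
force: [-0.3, -0.7, -2.3]
opening: 0.57
```

Call:
jog_arm(motion=[0,1,0,0,0,0,0,1,0,0,0,0])

```text
time_s: 12.18
position: [0.55, 0.0829, 0.1292]
tcp_rot: [[-0.136, 0.057, 0.989], [-0.917, 0.37, -0.148], [-0.374, -0.927, 0.002]]
force: [-0.1, 0.4, -1.7]
opening: 0.572
```

Call:
jog_arm(motion=[0,1,0,0,0,0,0,2,0,0,0,0,0,2,0,0,0,0])

```text
time_s: 12.55
position: [0.5501, 0.083, 0.1288]
tcp_rot: [[-0.135, 0.057, 0.989], [-0.917, 0.37, -0.147], [-0.374, -0.927, 0.002]]
force: [-3.8, -6.5, 11.7]
opening: 0.572
```

Contact. Let go, hold, and look.

Call:
jog_arm(motion=[0,-1,0,0,0,0,0,-1,0,0,0,0,0,-1,0,0,0,0,0,-1,0,0,0,0], gripper=0.74)

```text
time_s: 13.05
position: [0.5497, 0.0837, 0.1275]
tcp_rot: [[-0.136, 0.056, 0.989], [-0.917, 0.37, -0.147], [-0.374, -0.927, 0.001]]
force: [-1.0, 0.3, -0.1]
opening: 0.738
```

Call:
jog_arm(motion=[0,-30,0,0,0,0,0,-70,0,0,0,0,0,-110,0,0,0,0,0,-110,0,0,0,0,0,-110,0,0,0,0,0,-110,0,0,0,0,0,-110,0,0,0,0])

```text
time_s: 13.92
position: [0.543, 0.0434, 0.2287]
tcp_rot: [[-0.137, 0.054, 0.989], [-0.917, 0.371, -0.147], [-0.375, -0.927, -0.001]]
force: [-0.4, 0.1, 0.8]
opening: 0.739
```

Run:
```python
from h import *
cap('side','side5')
im=cv2.imread('pics/side5.png')[60:240,190:350];cv2.imwrite('pics/side5c.png',cv2.resize(im,None,fx=3,fy=3))
print(bot.read_state()['time_s']);go((ramp(-.05,.08,.031),RR))
```

```text
13.975
shift [ -1.4 108.1  -0.5] turn [ 0. -0.  0.] dist 108.0 ang 0.1
```

View pics/side5c.png

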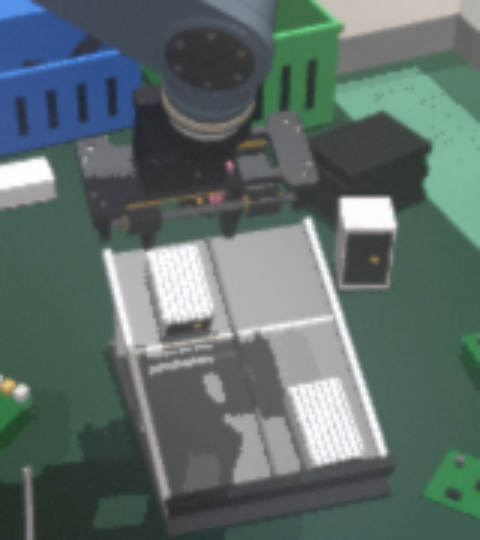

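B holds above the line, crop (182,285), and A lies at the stop (325,420). I'll wait briefly, then re-grasp B.

Call:
jog_arm(motion=[0,0,0,0,0,0,0,0,0,0,0,0,0,0,0,0,0,0,0,0,0,0,0,0,-0.5,40,0,0,0,0,-1,80,0,0,0,0,-1,102,0,0,0,0,-1,107.5,0,0,0,0,-1,107.5,0,0,0,0])

```text
time_s: 15.1
position: [0.5501, 0.0834, 0.1307]
tcp_rot: [[-0.136, 0.056, 0.989], [-0.917, 0.37, -0.147], [-0.374, -0.927, 0.001]]
force: [1.1, -0.6, 0.7]
opening: 0.743
```

Call:
jog_arm(motion=[0,0,0,0,0,0,0,0,0,0,0,0,0,0,0,0,0,0,0,0,0,0,0,0], gripper=0)

```text
time_s: 15.6
position: [0.5503, 0.0831, 0.1313]
tcp_rot: [[-0.136, 0.058, 0.989], [-0.917, 0.37, -0.148], [-0.374, -0.927, 0.003]]
force: [-0.8, -3.1, 6.2]
opening: 0.575
```

Run:
```python
from h import *
s=bot.read_state();print(s['position'],s['opening'],s['force'])
# tray jaw azimuth: keep near -8 -> choose -0 ... unit long along tray y or x; tray x is az 0.6, jaws along x => unit length along y(140)
go((ramp(-.05,.08,.13),RR),([.514,-.12,.25],down(-20)),([.514,-.307,.15],down(.6)),([.514,-.307,.15],down(-89.4)))
```

```text
[0.55031577 0.08311292 0.13127394] 0.574742155981752 [-0.81617593 -3.12210527  6.18854072]
shift [ -0.4 -96.5  -1.6] turn [-0.2  0.   0. ] dist 97.0 ang 0.2
shift [ 146.9 -187.3   -5.6] turn [  2.1  11.4 -21.9] dist 238.0 ang 24.8
shift [ 355.8 -163.6   21.7] turn [ -1.9  -8.9 -21.9] dist 392.0 ang 23.7
shift [ 355.8 -163.6   21.7] turn [ 15.4  79.9 -18.3] dist 392.0 ang 83.4
```

Call:
jog_arm(motion=[0,-40,0,0,0,0,0,-97,-1,0,0,0,40,-130,-2,0,0,-5,90,-160,-4,0,0,-12,147,-187,0,0,0,-22,200,-180,5,-1,-4,-22,255,-175,10,-1.9,-9,-22,310,-168,15,-1.9,-9,-22,356,-164,22,-1.9,-9,-22,356,-164,22,-1.9,-9,-22,356,-164,22,-1.9,-9,-22,356,-164,22,-1.9,-9,-22])

```text
time_s: 17.1
position: [0.5139, -0.3056, 0.1498]
tcp_rot: [[0.013, -0.002, 1.0], [-1.0, -0.001, 0.013], [0.001, -1.0, -0.002]]
force: [0.5, 0.1, -1.1]
opening: 0.568
```

Run:
```python
from h import *
s=bot.read_state();print(s['position'],s['opening'],s['force'],s['qvel'].round(1))
go(([.514,-.307,.15],down(.6)),([.514,-.307,.040],down(.6)))
```

```text
[ 0.51389463 -0.30561548  0.14977534] 0.5682560165627122 [ 0.53676646  0.08252757 -1.09207574] [ 0.3 -0.4 -0.2 -0.1 -0.2 -0. ]
shift [ 1.4 -0.2  0.1] turn [0.1 0.1 0.1] dist 1.0 ang 0.2
shift [  1.3 109.8   0.3] turn [0.1 0.1 0.1] dist 110.0 ang 0.2
```

Call:
jog_arm(motion=[1,50,0,0,0,0,1,90,0,0,0,0,1,105,0,0,0,0,1,109,0,0,0,0,1,109,0,0,0,0])

```text
time_s: 17.73
position: [0.5146, -0.3085, 0.0416]
tcp_rot: [[0.012, 0.0, 1.0], [-1.0, -0.003, 0.012], [0.003, -1.0, 0.0]]
force: [-0.2, 0.1, -1.3]
opening: 0.568
```

Call:
jog_arm(motion=[0,1.5,0,0,0,0,0,1.5,0,0,0,0])

```text
time_s: 17.98
position: [0.5141, -0.3085, 0.0398]
tcp_rot: [[0.012, -0.0, 1.0], [-1.0, -0.002, 0.012], [0.002, -1.0, -0.0]]
force: [-1.8, 0.0, -1.7]
opening: 0.572
```

Call:
jog_arm(motion=[0,1,0,0,0,0,0,1.5,0,0,0,0,0,1.5,0,0,0,0])

```text
time_s: 18.35
position: [0.5141, -0.3085, 0.0393]
tcp_rot: [[0.012, -0.0, 1.0], [-1.0, -0.002, 0.012], [0.002, -1.0, -0.0]]
force: [-2.6, 1.6, 7.8]
opening: 0.571
```

Seated on the tray floor. Release and retreat.

Call:
jog_arm(motion=[0,-1,0,0,0,0,0,-1,0,0,0,0,0,-1,0,0,0,0,0,-1,0,0,0,0], gripper=0.8)

```text
time_s: 18.85
position: [0.5137, -0.3081, 0.0382]
tcp_rot: [[0.012, -0.002, 1.0], [-1.0, -0.001, 0.012], [0.001, -1.0, -0.002]]
force: [-0.3, -0.1, -0.6]
opening: 0.79
```

Call:
jog_arm(motion=[0,-40,0,0,0,0,0,-90,0,0,0,0,0,-140,0,0,0,0,100,-180,0,0,0,0,160,-200,0,0,0,0,200,-200,0,0,0,0,200,-200,0,0,0,0,200,-200,0,0,0,0])

```text
time_s: 19.85
position: [0.5157, -0.5096, 0.2382]
tcp_rot: [[0.009, -0.001, 1.0], [-1.0, -0.002, 0.009], [0.002, -1.0, -0.001]]
force: [0.2, 0.6, 0.3]
opening: 0.798
```

Run:
```python
from h import *
im,d=cap('top','top6');cv2.imwrite('pics/top6b.png',cv2.resize(cv2.imread('pics/top6.png'),(800,600)));cap('side','side6');P=pts('top',d)
w=np.zeros(d.shape,bool);w[150:225,340:402]=1
m=w&(P[...,2]>.033)&(P[...,2]<.06);q=P[m];print('B',m.sum(),cv2.minAreaRect((q[:,:2]*1000).astype(np.float32)),np.median(q[:,2]))
Q=(P-MID);Q=np.stack([Q@X,Q@S,Q@N],-1)*1000
m=(abs(Q[...,0]-50)<48)&(Q[...,1]<0)&(Q[...,1]>-132)&(Q[...,2]>28)&(Q[...,2]<45);q=Q[m]
print('A',m.sum(),cv2.minAreaRect(q[:,:2].astype(np.float32)),np.median(q[:,2]),np.polyfit(q[:,1],q[:,2],1))
```

```text
B 184 ((532.7236328125, -289.82763671875), (33.90292739868164, 69.931884765625), 35.20561218261719) 0.03943178977790762
A 483 ((49.534732818603516, -85.71675109863281), (95.24092864990234, 87.05006408691406), 1.123852014541626) 33.461533699449554 [6.98964394e-04 3.35751405e+01]
```

View pics/top6b.png

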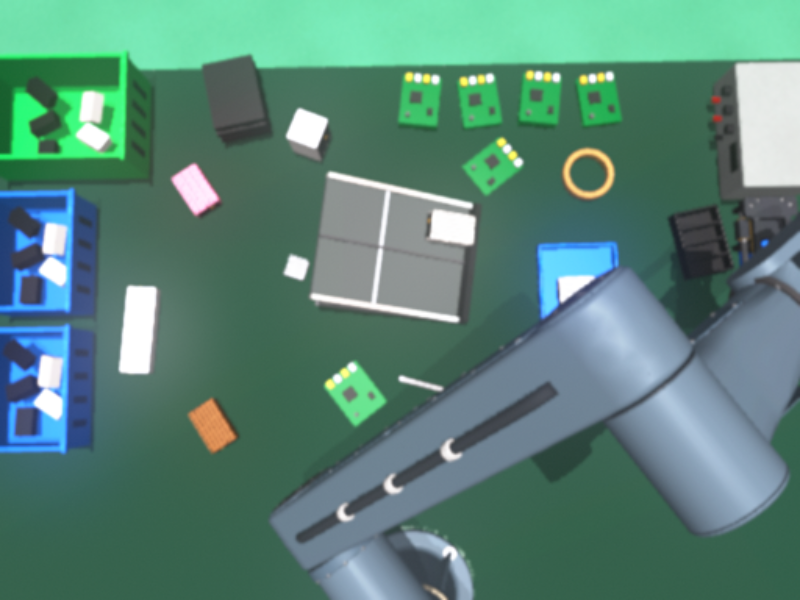

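View pics/side6.png

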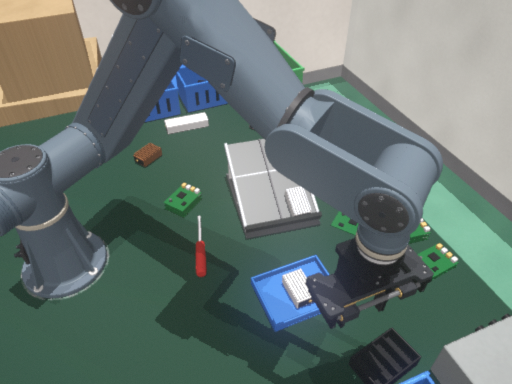

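B stands in the tray, side (298,287). A lies flat at the stop, top (452,227), side (300,200). The gripper is clear at z = 0.24 m with no force.

Run:
```python
from h import *
s=bot.read_state();print(s['time_s'],s['force'].round(1),s['qvel'].round(1));print(bot.hand_in())
```

```text
19.95 [-1.  -0.5 -0.6] [ 1.  -0.4  1.1 -0.1 -0.1 -0.1]
the job is handed in; nothing more can be done
None
```

I tested both enclosures on the ramp and handed the job in at about 20 s of the 72 s allowed; the hand-in gave no verdict. The unit that started farther from the robot (x ≈ 0.58 m) slid down the far lane to the rubber stop. The nearer one (x ≈ 0.44 m) held above the white line for over a second after I let go. I then set it on its feet in the blue tray.

**Last checks**
- **Unit that slid:** it lies flat in the far lane at the stop. My box fit there took in part of the stop, so its distance to the stop is judged by eye.
- **Unit that held:** it stands level by eye in the tray, its top at 39 mm where about 41 mm is expected. The arm hid part of it from the top camera, so that fit was also partial; the side picture shows it inside the tray.
- **Gripper:** it was clear of everything, with no contact force beyond sensor noise.

**What went wrong:** while carrying the first unit to the ramp I mistyped two rows, which sent the tool briefly off course. The per-row limits kept the error small, the force reading showed no contact, and I corrected it before placing the unit.

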